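# Reset the air-line valve under its pry-off cover

## Task

Use the flat scraper to lever up the cover of the valve box at its notch, swing the cover open past upright so that it stays, and lay the scraper flat on the bench again. Then take the crank handle of the valve wheel, turn it clockwise until the valve is shut against its stop, and back it off (counter-clockwise) exactly two full turns. Finish with the fingers still gripping the handle, holding the wheel there, and leave everything else on the bench where it lies.

Things in the scene. Friction and masses are not known exactly. Their poses are not given: they have to be found in the camera images.
- valve_box: Grey sheet-metal box fixed to the bench, 200 (x) x 190 (y) x 90 mm (z), walls 5 mm, open on top under its cover. Origin: centre of its underside. Its +y wall (towards the robot's left) has the pry notch; the cover is hinged along the top of its -y wall (hinge line parallel to its x axis, at y = -95 mm, z = 90.5 mm). A copper pipe leaves through its +x wall. Box yaw varies by up to 0.25 rad.
- notch (a point): Centre of the pry notch on the outer face of the box's +y wall: an opening 70 mm wide and 10 mm high in the top of the wall, straight under the edge of the cover (z from 80 to 90 mm above the bench). Axes as the box.
- cover_edge (a point): Middle of the cover's free edge, at its underside: 190 mm from the hinge line, right above the notch when shut. It moves with the cover.
- cover: Hinged cover, a flat dark plate 200 x 190 x 4 mm, 0.16 kg, no handle, flush with the box's outside; shut, its underside is 90.5 mm above the bench. Origin on the hinge line, mid-width, at its underside; y along the plate to the free edge, z its outer normal. Opens to 2.1 rad (1.57 = upright). Stiff hinge: it stays where it is left; lifting the edge takes about 2 N.
- scraper: Loose flat scraper, about 80 g, lying flat, blade roughly to the robot's right (-y, within 0.3 rad). Wooden handle 110 x 24 wide x 20 mm high from x = -90 to +20 mm, steel blade 90 x 30 x 2 mm from x = +20 to +110 mm, mid-plane 10 mm above the underside. Origin: underside, at the place to grip (near the centre of mass); x along the blade. May swap places with the wrench.
- scraper_tip (a point): Middle of the blade's front edge, 110 mm ahead of the scraper's origin and 10 mm above its underside.
- wheel (a joint): Valve wheel angle, rad, about the vertical axis through the middle of the box: 0 = shut against its hard stop; grows counter-clockwise seen from above (opening), 6.283 per turn, so two turns back = 12.57. It starts 2 to 6.5 rad open. The stem's friction is about 0.06 N m (1.5 N at the handle); it stays where it is left.
- wheel_axis (a point): Point on the wheel's axis (middle of the box), 66.5 mm above the bench, level with the handle_mid point. The wheel is an aluminium rim of 103 mm outside diameter with three spokes, rim top 38 mm above the bench.
- handle: Smooth round black upright handle on the wheel (grip it firmly, some 80 N; near the stop go slowly), turning freely on its own spindle (the gripper can keep its yaw): 19 mm diameter, from 38.5 to 82.5 mm above the bench, 40 mm from the wheel's axis. Origin: centre of its foot. At wheel angle q it stands in direction q from the box's +x axis, counter-clockwise.
- handle_mid (a point): Point on the handle's axis at the height to grip, 66.5 mm above the bench.
- wrench: Bystander: steel wrench 170 mm long lying beside the scraper, origin underside.
- tape_roll: Bystander: grey tape roll, 100 mm diameter, 45 mm high, origin centre of underside.
- gear: Bystander: dark steel gear, 66 mm diameter, 20 mm high, origin centre of underside.
- oil_can: Bystander: steel can, 56 mm diameter, 120 mm high, origin centre of underside.
- screwdriver: Bystander: screwdriver 200 mm long, origin underside.
- parts_cup: Bystander: steel bowl, 80 mm diameter, 50 mm high, origin centre of underside.
- brass_block: Bystander: brass bar 100 x 20 x 15 mm, origin centre of underside.

How it is judged:
By the outcome, as a careful person would: the job done as asked, in the order asked, and still so for the second after the job is handed in, while the arm keeps its last pose, push and grip.
It also fails if it takes over 69 s, if anything falls off the work surface, if the arm or the gripper's body presses on something with over 40 N, if the wrist force passes 120 N, or if a joint passes its speed limit or range.

## Robot

A 7-joint arm with a two-finger parallel gripper is mounted at the origin on the work surface. World frame = base frame: x ahead of the robot, y to its left, z up, the work surface at z = 0. Lengths are in m, angles in rad, forces in N, time in s.
With the tool pointing down it reaches from about 0.425 to 0.925 m from the base axis. Payload 6.8 kg.
Tool frame: the origin (TCP) lies between the finger pads, 19 mm behind the fingertips; this is the grasp point; z points along the fingers, y is the line along which they close (so a half turn about z gives the same grasp; the last joint's range is limited). The gripper opens to 85 mm and grips with 20 to 120 N. Pads are 22 mm wide; open, the fingers measure 114 mm over their backs; the gripper's body (76 mm by 85 mm) begins 54 mm behind the grasp point. The pads swing forward as they close: fully open they stand 13 mm farther back than shut.
Start: joints at [1.089, 0.477, 0.022, 1.555, -0.011, 1.109, -0.083], TCP at [0.246, -0.628, 0.25] pointing down, gripper open.
Joint ranges: [-2.96, 2.96], [-0.34, 2.1], [-1.41, 1.46], [0.24, 2.44], [-1.37, 4.51], [0.17, 1.92], [-2.96, 2.96]. Speed limits (rad/s): [2.39, 2.39, 3.14, 3.14, 3.14, 3.14, 3.14].

## Interface

Orientations are given as a unit quaternion [w, x, y, z].
In Python, from cell import env, kin, camera, calibration, job gives the robot as it stands. The module is installed in compiled form; this text tells all that it offers. Calls block until the motion is done:
- env.reach(position, orientation): joint-space move of the TCP to a pose.
- env.movel(position, velocity=0.15, rot=None, stop_force=None): straight line of the TCP; rot=None keeps the orientation; velocity is the mean speed in m/s. With stop_force (N) it stops when the force on the tool has changed by that much, and returns True; else False.
- env.goto_joints(angles): joint-space move.
- env.grip(opening, f_grip=None): finger opening in m; f_grip is the grip in N (None keeps the last); returns when the fingers have stopped.
- env.dwell(seconds).
- kin.inverse_kinematics(position, orientation): joint angles nearest the present ones, or None.
- env.get_state(): the state.
- camera(name): name is "scene" or "top" or "wrist"; returns (picture, depth): 480x640x3 uint8, blue, green, red; 480x640 float32, m along the optical axis (not along the pixel's ray), 0 where there is no reading.
- calibration(name): a dict with "fx", "fy", "cx", "cy" (pixels), "rvec" (rotation vector, rad) and "tvec" (3), from world to camera coordinates, as OpenCV has them. Camera axes: x right, y down, z forward; pixel columns grow to the right and rows downward; lengths in m; the calibration is good to about 2 mm. A picture is of the moment at which its call begins: read the wrist's pose just before it. calibration takes no time and is no camera call; for the wrist camera it gives the pose at the moment of the call.
A pose or a line that the arm cannot do raises env.PlanningError and nothing moves.
- job.job_done(): hands the job in; it is judged then, once.
The state is a dict: "time": time; "qpos": joint angles; "joint_velocities": joint speeds; "joint_torque": joint torques, N m; "tcp_pos": TCP position; "orientation": TCP orientation; "force": force on the tool from outside, world axes, zero at the start; "torque": the same for the moment, N m; "opening": finger opening in m; "gripper_force": force on a finger pad.
Only numpy, scipy, OpenCV 4.12 (cv2) and the standard library are available. Lean on these libraries where they do the work, as an engineer would, in place of code of your own. Each camera call takes 0.05 s, during which the arm holds its last target. There are 200 camera calls.

## Working session

There is one attempt and no reset: what is moved stays moved. The work goes in short steps, each a Python script; the robot and the scene stay as the last script left them, time stands still between calls to the robot, and variables do not carry over. Pictures are saved under pics/ and viewed, at most 10 in all, crops included, and the job is handed in when it is done.

```bash
mkdir -p pics; ls; python3 - <<'E'
from cell import env,kin,camera,calibration,job
import cv2,numpy as np
for n in ("top","scene"):
    p,d=camera(n); cv2.imwrite(f"pics/{n}0.png",p); np.save(f"pics/{n}0.npy",d); print(n,calibration(n))
s=env.get_state(); print({k:s[k] for k in("time","tcp_pos","orientation","opening","qpos")})
E
```

```text
pics
top {'fx': 534.8734741505209, 'fy': 534.8734741505209, 'cx': 316.4911211114732, 'cy': 237.8312881134498, 'rvec': array([ 2.10373379, -2.15712807,  0.1836068 ]), 'tvec': array([0.03395772, 0.54701972, 1.11968816])}
scene {'fx': 577.2549892599278, 'fy': 577.2549892599278, 'cx': 310.9772702979265, 'cy': 239.97618868888574, 'rvec': array([ 2.26499304,  0.66784032, -0.28234429]), 'tvec': array([-0.45370972, -0.11873675,  1.46365038])}
{'time': 0.1, 'tcp_pos': array([ 0.24627175, -0.62793233,  0.24914013]), 'orientation': array([-7.90316013e-04,  9.82582166e-01,  1.85826830e-01, -2.28007001e-04]), 'opening': 0.08552843495402362, 'qpos': array([ 1.08889368,  0.47770516,  0.02236282,  1.55633229, -0.0114709 ,
        1.10932868, -0.08309126])}
```

View pics/top0.png

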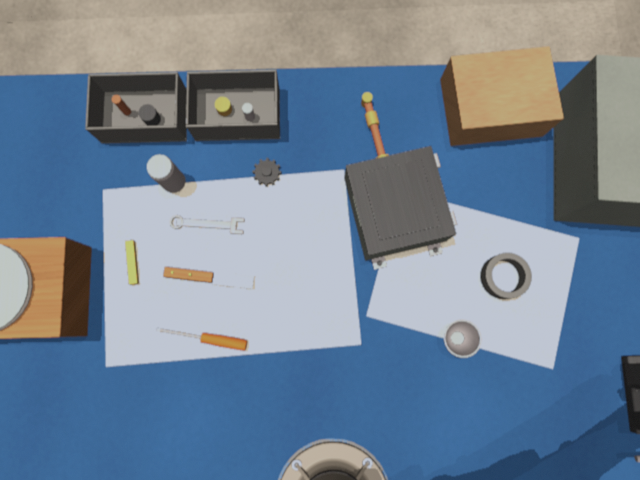

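View pics/scene0.png

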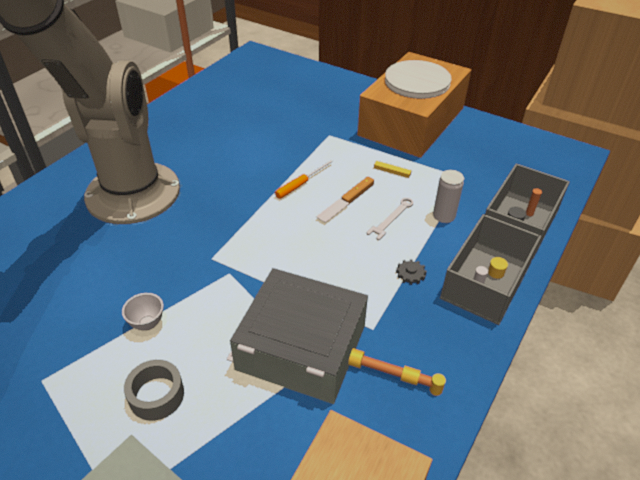

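The top view shows the box cover centred near (400,203), the pipe going up to (367,97), and the scraper with its handle at (163–213, 275) and blade tip at (254,283). The wrench lies above the scraper at (175–243, 224), the screwdriver below it at (158–245, 337), and the brass block at (131,262). The scene view agrees with this, and the cover is shut.

```bash
cat > h.py <<'E'
import numpy as np, cv2
from scipy.spatial.transform import Rotation as R
def cloud(d,c):
    v,u=np.mgrid[:d.shape[0],:d.shape[1]]
    P=np.dstack([(u-c["cx"])/c["fx"]*d,(v-c["cy"])/c["fy"]*d,d])
    return (P-c["tvec"])@R.from_rotvec(np.ravel(c["rvec"])).as_matrix()  # R^T(P-t)
def rect(xy):
    (c,wh,a)=cv2.minAreaRect(xy.astype(np.float32)*1000); return np.round(c,1),np.round(wh,1),round(a,1)
E
python3 - <<'E'
from h import *
from cell import calibration
p=cv2.imread("pics/top0.png"); d=np.load("pics/top0.npy"); W=cloud(d,calibration("top"))
v,u=np.mgrid[:480,:640]
def reg(u0,u1,v0,v1): return (u>=u0)&(u<u1)&(v>=v0)&(v<v1)&(d>0)
m=reg(280,340,190,330); print("paper z",np.percentile(W[m][:,2],[5,50,95]))
m=reg(335,465,135,265); z=W[...,2]; t=m&(z>.085)&(z<.105)
t=cv2.morphologyEx(t.astype(np.uint8),cv2.MORPH_OPEN,np.ones((5,5)))>0
print("cover",rect(W[t][:,:2]),"z",np.median(z[t]))
hsv=cv2.cvtColor(p,cv2.COLOR_BGR2HSV)
o=reg(155,220,260,290)&(hsv[...,1]>120)&(hsv[...,0]<25)
print("handle",rect(W[o][:,:2]),np.percentile(z[o],[10,50,90]),o.sum())
b=reg(214,270,265,300)&(z>.006)
print("blade",rect(W[b][:,:2]),np.median(z[b]),b.sum())
for n,r in dict(wrench=(165,250,210,240),brass=(122,140,236,288),screw=(150,250,322,355)).items():
    k=reg(*r)&(z>.005); print(n,rect(W[k][:,:2]),np.percentile(z[k],[50,95]))
for n,r in dict(gear=(248,285,155,190),can=(140,200,145,200),tape=(475,540,245,305),cup=(440,485,315,362)).items():
    k=reg(*r)&(z>.01); print(n,rect(W[k][:,:2]),np.percentile(z[k],[50,95]))
# scene cam
d2=np.load("pics/scene0.npy"); W2=cloud(d2,calibration("scene")); z2=W2[...,2]
t=np.zeros_like(d2,bool); t[260:360,225:375]=1; t&=(z2>.085)&(z2<.105)
t=cv2.morphologyEx(t.astype(np.uint8),cv2.MORPH_OPEN,np.ones((5,5)))>0
print("cover scene",rect(W2[t][:,:2]),np.median(z2[t]))
p2=cv2.imread("pics/scene0.png");h2=cv2.cvtColor(p2,cv2.COLOR_BGR2HSV)
o=np.zeros_like(d2,bool); o[175:225,315:378]=1; k=o&(h2[...,1]>120)&(h2[...,0]<25)
print("handle scene",rect(W2[k][:,:2]),np.median(z2[k])); k=o&(z2>.005)
print("scraper scene",rect(W2[k][:,:2]))
cv2.imwrite("pics/c.png",cv2.resize(p[200:300,150:280],None,fx=6,fy=6,interpolation=cv2.INTER_CUBIC))
E
```

```text
paper z [-0.00298813  0.00073779  0.00460868]
cover (array([ 620.3, -162.5]), array([201.2, 198.1]), 12.0) z 0.09564679750301987
handle (array([477.7, 306.3]), array([107.3,  19.4]), 81.5) [0.01689054 0.02024647 0.02292825] 401
blade (array([459.2, 192.8]), array([ 71. , 115.6]), 2.6) 0.011154306858246334 541
wrench (array([592.1, 268.9]), array([187.3,  67.5]), 88.7) [0.00759519 0.01173109]
brass (array([511.6, 439.3]), array([117.5,  38.5]), 2.3) [0.01441996 0.01829342]
screw (array([338.9, 280.3]), array([212.1,  68.9]), 88.6) [0.02129951 0.02782472]
gear (array([712.6, 131.5]), array([64.4, 62.4]), 39.2) [0.01308378 0.02213101]
can (array([695.1, 345.8]), array([54.1, 54.5]), 79.4) [0.11290629 0.12237496]
tape (array([ 457.1, -391.6]), array([99.4, 99.3]), 44.0) [0.04356221 0.04823915]
cup (array([ 326.6, -281.8]), array([78.3, 76.7]), 88.4) [0.0301495  0.05191568]
cover scene (array([ 619.7, -161.4]), array([201.2, 201.5]), 12.0) 0.09588308266789944
handle scene (array([ 712.4, -185. ]), array([  72.1, 1178.4]), 25.1) 0.01963131457849298
scraper scene (array([ 707. , -172.7]), array([ 154.5, 1207.2]), 28.2)
```

View pics/c.png

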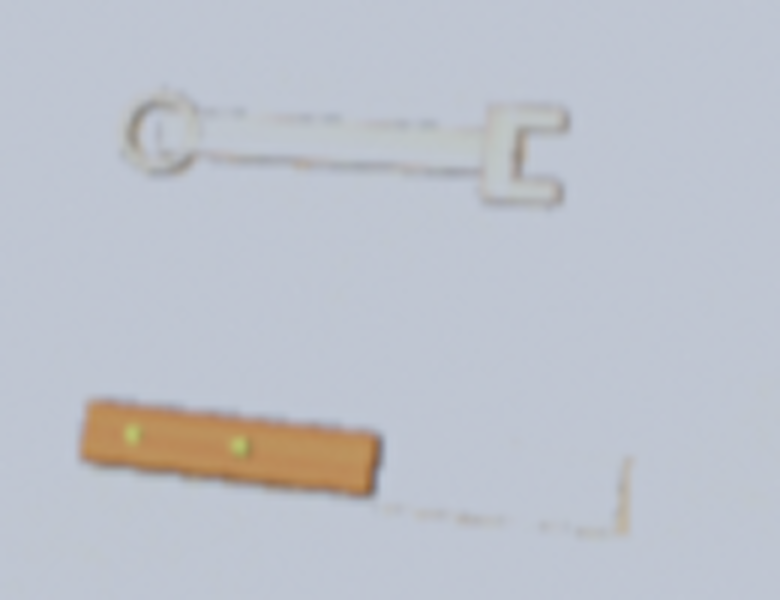

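The crop shows the scraper's handle, with the blade outlined down to the tip near (255,283) in the full image. The open end of the wrench also points right. Measured values match the known sizes: cover about 200 mm square at z 95 mm, box yaw 12°, scraper yaw about -98.5°. Next I'll check IK for the tool yaw options.

```bash
cat >> h.py <<'E'
BY=np.radians(12.0); BX=np.array([np.cos(BY),np.sin(BY),0]); BYv=np.array([-np.sin(BY),np.cos(BY),0])
BC=np.array([.620,-.162,0])
def box(x,y,z): return BC+x*BX+y*BYv+np.array([0,0,z])
SY=np.radians(-98.5); SD=np.array([np.cos(SY),np.sin(SY),0]); SO=np.array([.4777,.3063,0])+.035*SD
def down(a):
    q=(R.from_euler('z',a)*R.from_euler('x',np.pi)).as_quat(); return np.r_[q[3],q[:3]]
DZ=.012  # TCP above blade mid-plane (TCP 22 mm above scraper underside)
def tcp_for_tip(tip,yaw): return np.asarray(tip)-.110*np.array([np.cos(yaw),np.sin(yaw),0])+[0,0,DZ]
E
python3 - <<'E'
from h import *
from cell import kin
print(SO, box(0,95,.085))
for off in (0,np.pi):
    print("off",off)
    for n,p,y in [("pick",SO+[0,0,.022],SY),("pickhi",SO+[0,0,.15],SY)]+[(f"lev{t}",tcp_for_tip(box(0,-95+.0,0)*0+box(0,(-.095+.16*np.cos(t)),.0905+.16*np.sin(t)),BY-np.pi/2),BY-np.pi/2) for t in (0,.5,1,1.5,2,2.08)]:
        q=kin.inverse_kinematics(p,down(y+off)); print(n,np.round(p,3),None if q is None else np.round(q,2))
for a in np.radians(np.arange(-180,180,30)):
    print(np.degrees(a).round(),[ (lambda q: None if q is None else round(float(q[6]),2))(kin.inverse_kinematics(box(.04*np.cos(t),.04*np.sin(t),.0665),down(a))) for t in (0,1.57,3.14,4.7)])
E
```

```text
[0.47252667 0.27168444 0.        ] [-1.91316106e+01  9.27620221e+01  8.50000000e-02]
off 0
pick [0.473 0.272 0.022] [ 0.21  0.98 -1.2   1.96  1.1   1.06  1.48]
pickhi [0.473 0.272 0.15 ] [ 0.23  0.69 -1.19  1.91  0.74  1.07  1.72]
lev0 [0.584 0.009 0.102] [-0.92  0.97  1.26  1.95 -1.06  1.11 -2.12]
lev0.5 [ 0.588 -0.01   0.179] [-0.91  0.8   1.27  1.89 -0.86  1.14 -2.24]
lev1 [ 0.599 -0.063  0.237] [ 0.    0.37 -0.    1.75  0.    1.02 -2.93]
lev1.5 [ 0.615 -0.136  0.262] [ 0.06  0.39  0.08  1.66 -0.03  1.09 -2.78]
lev2 [ 0.631 -0.212  0.248] [ 0.11  0.47  0.17  1.59 -0.09  1.09 -2.63]
lev2.08 [ 0.633 -0.224  0.242] [ 0.12  0.48  0.18  1.58 -0.1   1.09 -2.61]
off 3.141592653589793
pick [0.473 0.272 0.022] [-0.04  0.73 -0.78  1.98  0.76  0.75 -1.43]
pickhi [0.473 0.272 0.15 ] [ 0.17  0.63 -1.08  1.91  0.66  1.01 -1.36]
lev0 [0.584 0.009 0.102] [ 0.31  0.57 -0.57  1.87  0.41  0.82 -0.26]
lev0.5 [ 0.588 -0.01   0.179] [ 0.36  0.48 -0.59  1.81  0.32  0.96 -0.15]
lev1 [ 0.599 -0.063  0.237] [ 0.44  0.43 -0.57  1.72  0.26  1.07 -0.01]
lev1.5 [ 0.615 -0.136  0.262] [ 0.5   0.44 -0.52  1.63  0.24  1.13  0.13]
lev2 [ 0.631 -0.212  0.248] [ 0.53  0.5  -0.43  1.56  0.22  1.13  0.26]
lev2.08 [ 0.633 -0.224  0.242] [ 0.54  0.51 -0.42  1.55  0.22  1.13  0.28]
-180.0 [1.3, 1.24, 1.34, 1.39]
-150.0 [1.53, 1.45, 1.52, 1.59]
-120.0 [2.05, 1.97, 2.04, 2.12]
-90.0 [-2.81, -2.86, -2.76, -2.72]
-60.0 [-2.38, -2.44, -2.34, -2.28]
-30.0 [-1.93, -1.99, -1.89, -1.84]
0.0 [-1.51, -1.56, -1.47, -1.41]
30.0 [-1.06, -1.14, -1.03, -0.96]
60.0 [-0.61, -0.68, -0.57, -0.5]
90.0 [-0.15, -0.22, -0.12, -0.05]
120.0 [0.31, 0.24, 0.34, 0.41]
150.0 [0.8, 0.73, 0.84, 0.9]
```

```bash
python3 - <<'E'
from h import *
from cell import env,kin,camera,calibration
o=down(SY+np.pi)
env.grip(.055,60)
env.reach(SO+[0,0,.12],o)
print(env.get_state()["time"],env.get_state()["force"])
print(env.movel(SO+[0,0,.022],.1,stop_force=15))
env.grip(0.0,100)
s=env.get_state(); print(s["time"],s["opening"],s["gripper_force"],s["tcp_pos"],s["force"])
env.movel(SO+[0,0,.13],.15)
y=BY-np.pi/2
env.reach(tcp_for_tip(box(0,.135,.085),y)+[0,0,.05],down(y+np.pi))
s=env.get_state(); print(s["time"],s["opening"],s["gripper_force"],s["tcp_pos"],s["force"],s["torque"])
p,d=camera("scene"); cv2.imwrite("pics/s1.png",p); np.save("pics/s1.npy",d)
p,d=camera("top"); cv2.imwrite("pics/t1.png",p[120:320,250:500]); cv2.imwrite("pics/t1f.png",p); np.save("pics/t1.npy",d)
a=cv2.resize(cv2.imread("pics/s1.png")[150:400,170:440],None,fx=1.4,fy=1.4);b=cv2.resize(p[130:310,280:480],None,fx=1.9,fy=1.9)
h=min(a.shape[0],b.shape[0]); cv2.imwrite("pics/m1.png",np.hstack([a[:h],b[:h]]))
E
```

```text
3.7833 [ 0.36394691  0.63689292 -0.01244671]
False
5.3167 0.021454336474978762 98.50959420204163 [0.47288971 0.27182374 0.02288678] [-1.02794584 -1.59222489  6.68359774]
7.0583 0.02148105027291572 98.02877068519592 [0.56816485 0.0790551  0.14656023] [ 0.11953574  1.56960125 -0.74953846] [ 0.08883288 -0.02900409 -0.06151398]
```

View pics/m1.png

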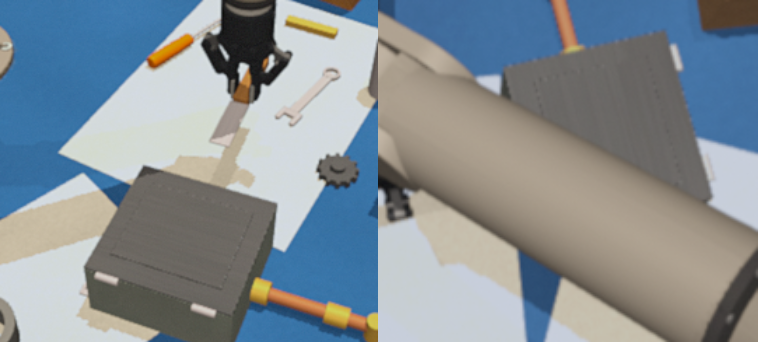

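The scraper is held level, with its blade at about (330,240) in the scene picture, pointing at the box. I'll get the blade's plane and tip from the scene depth.

```bash
python3 - <<'E'
from h import *
from cell import calibration,env
d=np.load("pics/s1.npy"); W=cloud(d,calibration("scene")); y=BY-np.pi/2
s=env.get_state(); tcp=s["tcp_pos"]; D=np.array([np.cos(y),np.sin(y),0]); N=np.array([-D[1],D[0],0])
m=np.zeros(d.shape,bool); m[190:270,300:380]=1; m&=(d>0)
Q=W[m]-tcp; a=Q@D; b=Q@N; z=Q[:,2]
k=(a>.022)&(a<.13)&(abs(b)<.03)&(z>-.05)&(z<.03)
print(k.sum(),"along",np.percentile(a[k],[1,50,98,100]),"lat",np.percentile(b[k],[2,50,98]),"z",np.percentile(z[k],[5,50,95]))
pf=np.polyfit(a[k],z[k],1); print("pitch",pf,"z at tip",np.polyval(pf,.11)); 
print("yaw",np.polyfit(a[k],b[k],1)); print(np.degrees(R.from_quat(np.roll(s["orientation"],-1)).as_euler('xyz')))
# bias check: cover top
t=np.zeros(d.shape,bool); t[275:330,270:340]=1; print("cover z",np.median(W[t][:,2]))
E
```

```text
466 along [0.02293237 0.0672517  0.10707651 0.10860832] lat [-0.01470686 -0.00019708  0.01431271] z [-0.01458926 -0.01180818 -0.00944883]
pitch [-0.00323953 -0.01169134] z at tip -0.01204769042492671
yaw [-0.003188    0.00022267]
[-1.79993544e+02 -5.07871000e-02  1.02188537e+02]
cover z 0.09639155828440096
```

```bash
sed -i 's/^DZ=.012.*/DZ=.0135  # TCP above blade mid-plane, measured/' h.py; python3 - <<'E'
from h import *
from cell import env,kin,camera,calibration
y=BY-np.pi/2
T=lambda yy,z: tcp_for_tip(box(0,yy,z),y)
env.movel(T(.135,.085),.12)
hit=env.movel(T(.066,.085),.06,stop_force=8)
s=env.get_state(); print("insert",hit,s["time"],s["tcp_pos"]-T(.066,.085),s["force"])
if not hit:
    for t in np.arange(0.05,2.01,.15):
        env.movel(T(-.095+.161*np.cos(t),.0895+.161*np.sin(t)),.12)
        s=env.get_state(); print(round(t,2),np.round(s["force"],1),np.round(s["torque"],2),s["time"].__round__(1))
p,d=camera("scene"); cv2.imwrite("pics/s2.png",p); np.save("pics/s2.npy",d)
E
```

```text
insert False 9.0083 [-0.00010778  0.00061035  0.00010561] [ 0.13141867  0.01337625 -1.10182297]
0.05 [ 0.6 -0.  -0.9] [ 0.01 -0.    0.01] 9.3
0.2 [-0.3  0.2 -1.2] [0.03 0.01 0.02] 9.6
0.35 [ 0.7 -0.  -0.3] [ 0.06 -0.03  0.  ] 10.0
0.5 [-0.9 -0.  -0.4] [-0.02 -0.02  0.02] 10.3
0.65 [ 0.1  0.7 -1.2] [ 0.03 -0.02 -0.01] 10.7
0.8 [-0.4  0.3 -0.3] [ 0.04  0.05 -0.05] 11.0
0.95 [ 0.2 -0.2 -0.1] [0.01 0.06 0.04] 11.4
1.1 [-0.2  0.7 -0.2] [ 0.02 -0.04  0.01] 11.7
1.25 [ 0.7 -0.6 -0. ] [-0.01  0.01 -0.05] 12.1
1.4 [-0.1  0.9 -0.2] [ 0.08 -0.01 -0.02] 12.4
1.55 [-0.8  0.  -0.5] [ 0.07 -0.03  0.03] 12.8
1.7 [-0.6  0.2 -1.1] [ 0.04  0.03 -0.03] 13.1
1.85 [-0.7  0.2 -0.4] [ 0.03 -0.05 -0.01] 13.5
2.0 [-0.1 -0.4  0.2] [ 0.05  0.03 -0.04] 13.8
```

View pics/s2.png

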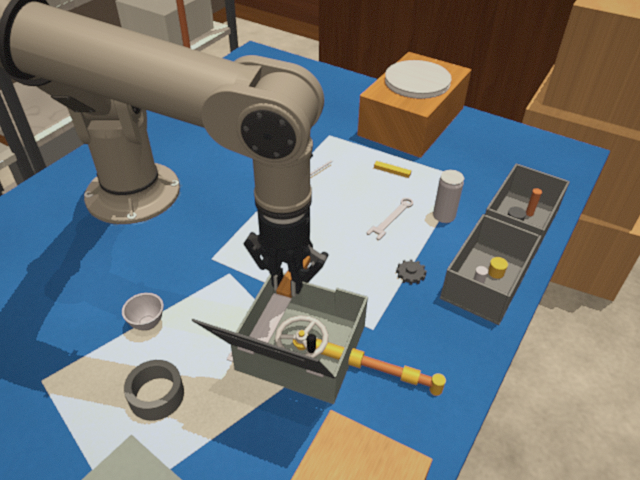

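The cover stands open past upright and leans back. The wheel is visible with its handle near (312,343), on the pipe side. Now I'll put the scraper back.

```bash
python3 - <<'E'
from h import *
from cell import env,kin,camera,calibration
p0=env.get_state()["tcp_pos"]
env.movel(p0+.09*BYv,.2)
env.reach(SO+[0,0,.08],down(SY+np.pi))
hit=env.movel(SO+[0,0,.0235],.08,stop_force=6)
s=env.get_state(); print(hit,s["tcp_pos"],s["time"])
env.grip(.055,60)
env.movel(s["tcp_pos"]+[0,0,.13],.2)
# hover away so that top camera sees box; look
env.reach(box(0,.17,.30),down(BY+np.pi/2))
s=env.get_state(); print(s["time"],s["force"])
for n in("top","scene"):
    p,d=camera(n); cv2.imwrite(f"pics/{n}3.png",p); np.save(f"pics/{n}3.npy",d)
    if n=="top": a=p
c=calibration("wrist"); np.save("pics/wc.npy",c,allow_pickle=True); b,d=camera("wrist"); cv2.imwrite("pics/wrist3.png",b); np.save("pics/wrist3.npy",d)
r=lambda i:cv2.resize(i,(400,300)); cv2.imwrite("pics/m3.png",np.vstack([np.hstack([r(a),r(p)]),np.hstack([r(b),r(p[225:405,180:420])])]))
E
```

```text
True [0.47164051 0.27094632 0.02292516] 16.825
19.275 [-0.11939245  1.10237062 -0.03100425]
```

View pics/m3.png

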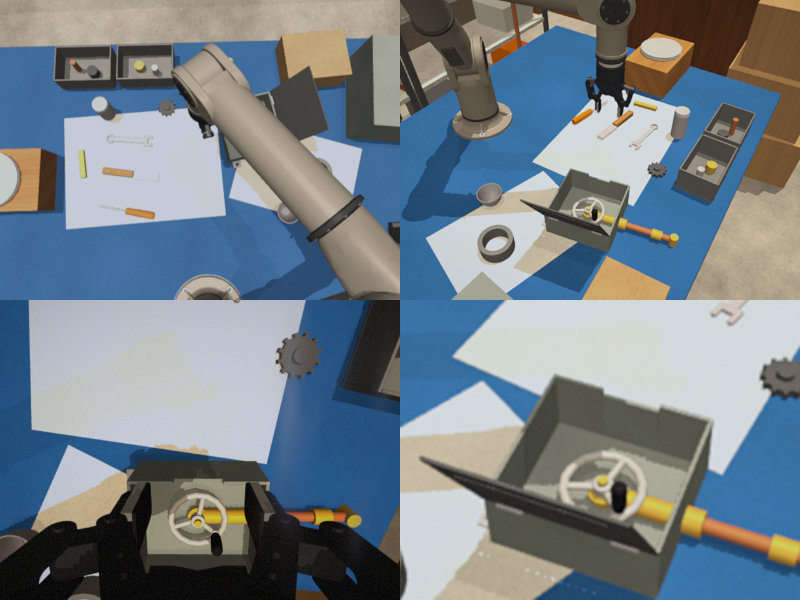

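The scraper is back flat on the paper in its old place. In the wrist view the wheel hub is near (318,355 full-resolution) and the handle is to its lower right, so q is about 5.2 rad. I'll measure the axis and handle from depth.

```bash
python3 - <<'E'
from h import *
from cell import calibration
from scipy.optimize import least_squares
for n in("scene","wrist"):
    p=cv2.imread(f"pics/{n}3.png"); d=np.load(f"pics/{n}3.npy"); c=calibration(n) if n=="scene" else np.load("pics/wc.npy",allow_pickle=True).item()
    W=cloud(d,c); Q=W-BC; x=Q@BX; y=Q@BYv; z=W[...,2]; g=p.max(2).astype(int)
    ins=(abs(x)<.075)&(abs(y)<.075)&(d>0)
    h=ins&(g<60)&(z>.045)&(z<.095)
    t=h&(z>np.percentile(z[h],90)-.004)
    print(n,"handle n",h.sum(),"z",np.percentile(z[h],[2,50,98]).round(4),"med",np.median(x[h]).round(4),np.median(y[h]).round(4),"top n",t.sum(),x[t].mean().round(4),y[t].mean().round(4),z[t].mean().round(4), "ranges",np.ptp(x[h]),np.ptp(y[h]))
    f=least_squares(lambda v:np.hypot(x[h]-v[0],y[h]-v[1])-.0095,[np.median(x[h]),np.median(y[h])],loss="soft_l1",f_scale=.002).x
    print(" cyl fit",f.round(4),"r",np.hypot(*f).round(4),"ang",np.arctan2(f[1],f[0]).round(3)%6.283)
    w=ins&(z>.030)&(z<.046)&(g>110)&(np.hypot(x,y)>.03)&(np.hypot(x,y)<.065)
    f=least_squares(lambda v:np.hypot(x[w]-v[0],y[w]-v[1])-v[2],[0,0,.047],loss="soft_l1",f_scale=.002).x
    print(" rim fit",f.round(4),w.sum(),np.median(z[w]))
    cov=(abs(x)<.08)&(y<-.1)&(y>-.25)&(z>.11)&(d>0)
    if cov.sum(): print(" cover ang",np.median(np.arctan2(z[cov]-.0905,y[cov]+.095)))
E
```

```text
scene handle n 136 z [0.0478 0.0746 0.0845] med 0.0325 -0.0282 top n 54 0.0316 -0.0247 0.0821 ranges 0.014238809919993142 0.017138468910608037
 cyl fit [ 0.0287 -0.021 ] r 0.0356 ang 5.651000000000001
 rim fit [0.0013 0.0024 0.0452] 718 0.0359895232841224
 cover ang 2.044880213517774
wrist handle n 561 z [0.0463 0.0739 0.0827] med 0.0271 -0.0176 top n 224 0.028 -0.0221 0.0812 ranges 0.017153346051155524 0.016628945053906448
 cyl fit [ 0.0284 -0.0251] r 0.0379 ang 5.558000000000001
 rim fit [-0.001   0.0039  0.045 ] 2709 0.03578016739777948
```

```bash
cat >> h.py <<'E'
AX=np.array([0.0,0.003])  # wheel axis in box frame
E
python3 - <<'E'
from h import *
from cell import env,calibration
c=calibration("wrist"); C=-R.from_rotvec(np.ravel(c["rvec"])).as_matrix().T@np.ravel(c["tvec"])
s=env.get_state(); v=R.from_quat(np.roll(s["orientation"],-1)).inv().apply(C-s["tcp_pos"]); print("cam in tool frame",v)
if v[0]<-.05: print("camera on cover side"); raise SystemExit
o=down(BY+np.pi/2); H=lambda z: box(.0285,-.0225,z)
env.grip(.05,40)
env.reach(H(.16),o)
print(env.movel(H(.0665),.08,stop_force=8)); print(env.get_state()["force"])
env.grip(0.0,80)
s=env.get_state(); e=s["tcp_pos"]-BC; print(s["time"],s["opening"],s["gripper_force"],"boxxy",e@BX,e@BYv,s["tcp_pos"][2],s["force"])
q0=np.arctan2(e@BYv-AX[1],e@BX-AX[0]); 
for q in q0-np.arange(.1,.65,.1):
    env.movel(box(AX[0]+.04*np.cos(q),AX[1]+.04*np.sin(q),.0665),.03)
    s=env.get_state();F=s["force"]; e=s["tcp_pos"]-BC; r=np.cos(q)*BX+np.sin(q)*BYv; t=-np.sin(q)*BX+np.cos(q)*BYv
    print(round(q%6.283,3),"Fr %.1f Ft %.1f Fz %.1f Fx %.1f Fy %.1f"%(F@r,F@t,F[2],F@BX,F@BYv),np.round([e@BX,e@BYv],4),s["time"].__round__(2),round(s["opening"],4))
    if np.linalg.norm(F)>30: break
p,d=camera=__import__("cell").camera("scene"); cv2.imwrite("pics/s4.png",cv2.resize(p[180:420,160:480],None,fx=2,fy=2))
E
```

```text
cam in tool frame [ 0.0688007  -0.00159892 -0.12339971]
False
[-0.37610944  0.84935389  0.76164525]
22.3167 0.016631926570536647 78.02681845292682 boxxy 0.029103867878943836 -0.022687448509439434 0.0672361773017407 [0.05539354 0.12222271 3.99831675]
5.46 Fr -4.3 Ft -0.2 Fz 8.3 Fx -3.1 Fy 3.0 [ 0.0269 -0.0251] 22.6 0.0167
5.36 Fr -4.4 Ft -1.2 Fz 8.3 Fx -3.6 Fy 2.8 [ 0.0237 -0.0277] 22.88 0.0165
5.26 Fr -5.1 Ft 0.5 Fz 8.1 Fx -2.3 Fy 4.6 [ 0.0204 -0.0299] 23.17 0.0167
5.16 Fr -5.2 Ft -0.3 Fz 8.5 Fx -2.5 Fy 4.6 [ 0.0169 -0.0318] 23.45 0.0167
5.06 Fr -5.8 Ft -0.6 Fz 6.8 Fx -2.5 Fy 5.2 [ 0.0134 -0.0332] 23.73 0.0167
4.96 Fr -6.0 Ft -0.7 Fz 8.9 Fx -2.1 Fy 5.7 [ 0.0096 -0.0344] 24.02 0.0166
```

View pics/s4.png

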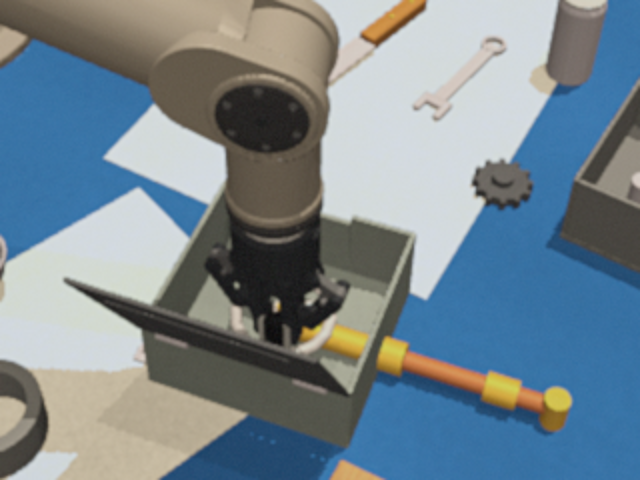

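The gripper holds the handle and the wheel turns with it. The arm is compliant at about 4 N/mm, and the axis lies slightly more to +y than assumed. I'll turn clockwise to the stop with small radial-force corrections.

```bash
cat >> h.py <<'E'
from scipy.optimize import least_squares
def fitc(P): # circle centre, r = 40 mm
    P=np.array(P); return least_squares(lambda c:np.hypot(*(P-c).T)-.04,[0,.004],loss="soft_l1",f_scale=.0005).x
def step(env,A,q,v):
    env.movel(box(A[0]+.04*np.cos(q),A[1]+.04*np.sin(q),.0672),v)
    s=env.get_state(); F=s["force"]; e=s["tcp_pos"]-BC; r=np.cos(q)*BX+np.sin(q)*BYv; t=-np.sin(q)*BX+np.cos(q)*BYv
    A+=1e-4*np.clip(F@r,-10,10)*np.array([np.cos(q),np.sin(q)])
    return s,F@r,F@t,np.array([e@BX,e@BYv]),np.linalg.norm(F)
E
python3 - <<'E'
from h import *
from cell import env
A=np.array([-.0005,.0045]); P=[]; q=4.96; i=0
while q>-.25:
    near=q<.45; q-=.04 if near else .15
    s,fr,ft,e,fn=step(env,A,q,.025 if near else .06); P.append(e); i+=1
    if near or i%5==0: print(round(q,3),"Fr %.1f Ft %.1f |F| %.1f"%(fr,ft,fn),"A",A.round(4),"ang",np.arctan2(*(e-A)[::-1]).round(3),round(s["time"],2))
    if fn>30 or ft>10: print("STOP");break
c=fitc(P); print("fit",c,"ang about fit",np.arctan2(*(e-c)[::-1]),"res",np.std(np.hypot(*(np.array(P)-c).T)),np.mean(np.hypot(*(np.array(P)-c).T)))
print(s["opening"],s["gripper_force"],s["tcp_pos"])
E
```

```text
4.21 Fr 0.1 Ft -1.3 |F| 5.6 A [-0.0004  0.0055] ang -2.093 25.32
3.46 Fr -0.4 Ft -1.7 |F| 5.1 A [-0.0003  0.0055] ang -2.843 26.57
2.71 Fr -2.2 Ft -1.3 |F| 4.4 A [0.0004 0.0054] ang 2.707 27.82
1.96 Fr -1.2 Ft -2.7 |F| 4.8 A [0.0006 0.0051] ang 1.959 29.07
1.21 Fr -1.6 Ft -1.1 |F| 5.2 A [0.0005 0.0046] ang 1.209 30.32
0.46 Fr -0.7 Ft -2.1 |F| 6.3 A [0.0004 0.0044] ang 0.463 31.57
0.27 Fr -0.8 Ft 0.6 |F| 6.4 A [0.0003 0.0044] ang 0.291 32.08
0.23 Fr -0.3 Ft 0.6 |F| 6.5 A [0.0003 0.0044] ang 0.257 32.33
0.19 Fr -0.0 Ft 0.7 |F| 6.2 A [0.0003 0.0044] ang 0.219 32.58
0.15 Fr -0.5 Ft 0.6 |F| 6.2 A [0.0002 0.0044] ang 0.179 32.83
0.11 Fr -0.2 Ft -0.0 |F| 6.9 A [0.0002 0.0044] ang 0.141 33.08
0.07 Fr -0.2 Ft 0.4 |F| 5.7 A [0.0002 0.0044] ang 0.1 33.33
0.03 Fr -0.6 Ft 1.4 |F| 5.9 A [0.0001 0.0044] ang 0.061 33.58
-0.01 Fr 0.4 Ft 1.2 |F| 5.1 A [0.0002 0.0044] ang 0.015 33.83
-0.05 Fr -0.4 Ft 4.9 |F| 7.4 A [0.0001 0.0044] ang 0.003 34.08
-0.09 Fr -1.2 Ft 6.6 |F| 9.1 A [0.     0.0044] ang -0.001 34.33
-0.13 Fr -0.6 Ft 9.2 |F| 10.4 A [-0.0001  0.0044] ang -0.004 34.58
-0.17 Fr -1.3 Ft 11.8 |F| 12.7 A [-0.0002  0.0044] ang -0.005 34.83
STOP
fit [-5.36042677e-05  4.70839584e-03] ang about fit -0.012702868608927335 res 2.9767787558130857e-05 0.040029492147343644
0.016763305376294835 79.50258374854457 [ 0.65818114 -0.14959001  0.06726818]
```

The stop was reached at an angle of about 0 (fit residual 0.03 mm). Now I'll back off two turns.

```bash
python3 - <<'E'
from h import *
from cell import env
A=np.array([0,.0047]); C=np.array([-.00005,.0047]); q0=-.009; P=[]; tot=0; last=None
QS=list(np.arange(0.05,.4,.1))+list(np.arange(.5,12.4,.2))+[12.45,12.5,12.53,12.557,12.557]
for i,q in enumerate(QS):
    s,fr,ft,e,fn=step(env,A,q,.03 if q<.4 or q>12.4 else .07); P.append(e)
    a=np.arctan2(*(e-C)[::-1]); tot=a if last is None else tot+(a-last+np.pi)%(2*np.pi)-np.pi; last=a
    if i%10==0 or q>12.4: print(round(q,3),"Fr %.1f Ft %.1f |F| %.1f"%(fr,ft,fn),"tot-q0",round(tot-q0,4),round(s["time"],2))
    if fn>30: print("STOP");break
cmd=q
for _ in range(3):
    err=q0+4*np.pi-tot
    if abs(err)<.004: break
    cmd+=err; s,fr,ft,e,fn=step(env,A,cmd,.02); a=np.arctan2(*(e-C)[::-1]); tot+=(a-last+np.pi)%(2*np.pi)-np.pi; last=a
    print("fix",round(cmd,4),"tot-q0",round(tot-q0,4),"Ft %.1f"%ft)
env.dwell(.5); s=env.get_state(); e=s["tcp_pos"]-BC; e=np.array([e@BX,e@BYv])
print("final ang",np.arctan2(*(e-C)[::-1])-q0,"fit",fitc(P),s["time"],s["opening"],s["gripper_force"],s["force"])
for n in("scene","top"):
    p,_=__import__("cell").camera(n); cv2.imwrite(f"pics/{n}9.png",p)
    if n=="scene": a=p
cv2.imwrite("pics/m9.png",np.hstack([cv2.resize(a,(400,300)),cv2.resize(p,(400,300))]))
E
```

```text
0.05 Fr 0.4 Ft 1.3 |F| 4.9 tot-q0 0.075 35.27
1.7 Fr -0.7 Ft 1.0 |F| 6.8 tot-q0 1.7549 37.98
3.7 Fr -0.8 Ft 1.6 |F| 5.2 tot-q0 3.7544 40.64
5.7 Fr -0.6 Ft 1.6 |F| 6.9 tot-q0 5.7217 43.31
7.7 Fr -1.1 Ft 2.4 |F| 8.0 tot-q0 7.7343 45.98
9.7 Fr -1.8 Ft 0.5 |F| 5.4 tot-q0 9.7672 48.64
11.7 Fr -1.9 Ft 1.0 |F| 7.8 tot-q0 11.7415 51.31
12.45 Fr -0.7 Ft 1.1 |F| 6.8 tot-q0 12.4614 52.46
12.5 Fr 0.4 Ft 0.0 |F| 6.2 tot-q0 12.4999 52.71
12.53 Fr -0.9 Ft -0.5 |F| 7.5 tot-q0 12.5239 52.96
12.557 Fr -0.8 Ft -0.9 |F| 5.8 tot-q0 12.5479 53.21
12.557 Fr 0.2 Ft -1.2 |F| 5.9 tot-q0 12.5474 53.46
fix 12.576 tot-q0 12.5652 Ft -1.2
final ang -0.00018925384199036666 fit [-3.14348746e-05  4.68268067e-03] 54.2083 0.01719445713878712 79.94026922271587 [-0.89443199 -0.82118298  7.28000036]
```

View pics/m9.png

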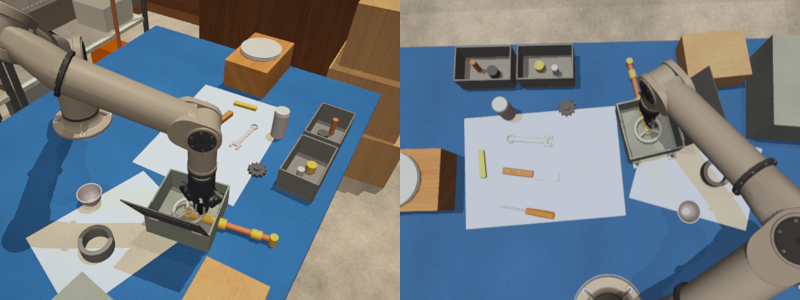

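The cover is open, the scraper lies flat in its place, the bystanders haven't moved, and the handle is gripped on the +x side, two turns from the stop.

```bash
python3 -c "
from cell import job
print(job.job_done())"
```

```text
the job is handed in; nothing more can be done
None
```

The job is handed in at about 54 s of the 69 s limit: the cover is open past upright (about 2.04 rad), the scraper lies flat on the bench in its old place, and the valve was shut against its stop, then backed off two full turns (12.57 rad by arm position), with the fingers still gripping the handle.

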